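# Tip the tall carton onto the packing mat and push it home

## Robot

A 7-joint arm with a two-finger parallel gripper is mounted at the origin on the work surface. World frame = base frame: x ahead of the robot, y to its left, z up, the work surface at z = 0. Lengths are in m, angles in rad, forces in N, time in s.
With the tool pointing down it reaches from about 0.425 to 0.95 m from the base axis. Payload 16.7 kg.
Tool frame: the origin (TCP) lies midway between the tips of the shut fingers; the grasp point (between the pads) lies 19 mm behind it (bot.tcp_to_grasp is the distance from the TCP to the grasp point, in m); z points along the fingers, y is the line along which they close (so a half turn about z gives the same grasp; the last joint's range is limited). The gripper opens to 94 mm and grips with 3 to 60 N. Pads are 16 mm wide; open, the fingers measure 119 mm over their backs; the gripper's body (75 mm by 177 mm) begins 78 mm behind the grasp point.
Start: joints at [1.135, 0.426, 0.074, 1.606, -0.034, 1.111, -0.067], TCP at [0.191, -0.647, 0.205] pointing down, gripper open.
Joint ranges: [-2.85, 2.85], [-0.5, 2.14], [-1.23, 1.37], [0.21, 2.46], [-1.02, 4.16], [0.16, 2.05], [-2.73, 2.73]. Speed limits (rad/s): [1.89, 1.89, 2.39, 2.39, 3.01, 3.01, 3.01].

## Interface

Orientations are given as a 3x3 rotation matrix whose columns are the frame's x, y, z axes.
In Python, from plant import bot gives the robot as it stands.
- The arm moves only by the tool jog_arm, never from a script. Its argument "targets" is a list of rows, each a list of 7 numbers: the opening in per cent of the stroke, from 0 (shut) to 100 (fully open), then the shift along the tool's x, y, z in mm, then the turn, a rotation vector about the tool's x, y, z in rad. In form: [[claw, tx, ty, tz, wx, wy, wz], ...]. A call has 1 to 5 rows; each row is the pose to reach, as a shift and turn from the pose commanded when the call began, along the tool's axes at that moment; what a row does not reach only later rows make up. A row lasts 1/10 s, in which the tool goes at most 50 mm and 8.59 degrees, less where a joint would pass 70% of its speed; a pose out of reach is approached as far as the arm can. A call with a gripper value outside its range is refused whole. The fingers move at their own pace and stop on an object; the grip force is fixed at half the most. Time passes only in rows, so rows that repeat a pose let the fingers close. It gives the time, the measured TCP pose, the force, the opening and the grip force at its end, in the units of the state.
- bot.observe(): the state, without advancing time (a new reading comes with each control period).
- bot.camera(name): name is "scene" or "top" or "wrist"; returns the picture (384x512x3 uint8, blue, green, red); there is no depth.
- bot.calibration(name): a dict with "intrinsics" (3x3 intrinsics, pixels), "T" (4x4, takes a point from camera to world coordinates). Camera axes: x right, y up, looking along -z (the intrinsics and any distortion apply to the point x, -y, -z); pixel columns grow to the right and rows downward; lengths in m; the calibration is good to about 2 mm. A picture is of the moment at which its call begins: read the wrist's pose just before it. calibration takes no time and is no camera call; for the wrist camera it gives the pose at the moment of the call.
- bot.hand_in(): hands the job in; it is judged then, once.
The state is a dict: "time_s": time; "joint_positions": joint angles; "joint_velocities": joint speeds; "tau": joint torques, N m; "tool_pos": TCP position; "orientation": TCP orientation; "force": force on the tool from outside, world axes, zero at the start; "torque": the same for the moment, N m; "opening": finger opening in m; "grip_force": force on a finger pad.
Only numpy, scipy, OpenCV 4.12 (cv2) and the standard library are available. Lean on these libraries where they do the work, as an engineer would, in place of code of your own. Each camera call takes 0.05 s, during which the arm holds its last target. There are 200 camera calls.

## Task

Push the tall carton high on its back so that it topples and comes to rest lying flat inside the outlined rectangle on the packing mat, then push it along the mat by its foot end until its top end sits square and flush against the steel stop bar. Only push it: do not pick it up at any time, and do not shove it along the mat while it is still standing. Leave everything else on the counter as it is.

Things in the scene. Friction and masses are not known exactly. Their poses are not given: they have to be found in the camera images.
- carton: Tall closed cardboard carton, 50 mm deep (x) x 90 wide (y) x 170 tall (z), about 0.25 kg. Origin: centre of its underside. Starts upright at the end of the mat, its broad +x face towards the outlined rectangle, its x axis within 5 degrees of the mat's. It tips over the bottom edge of its +x face; leaned past about 0.29 rad it falls by itself onto that face, its z then pointing to the stop bar.
- mat: Black rubber packing mat, fixed, 340 x 200 mm, 4 mm thick. Origin: on the counter surface, 4 mm below the mat's top, at point zone's place. x points from the carton's end to the stop bar, y to the left of that, z up. The mat reaches from x = -200 to +140 mm.
- zone (a point): Middle (x = 0, y = 0) of the outlined rectangle, on the mat's top. White painted lines, 5 mm wide, without height; outer edges at mat x = -131 and +126 mm, y = -85 and +85 mm. The carton starts across the outline's -x line.
- stop (a point): Middle of the stop bar's face that looks towards the carton, at the mat's top surface: x = 128 mm, y = 0 on the mat. The stop is a fixed steel bar across the mat, 160 mm long, 12 mm thick, 30 mm high above the mat.
- carton_mid (a point): Centre of the tall carton (85 mm above its underside along its z): 89 mm above the counter when upright, 29 mm when lying flat on the mat.
- foot_l (a point): Corner of the tall carton's +x face at its underside, +y side: carton (25, 45, 0) mm.
- foot_r (a point): Corner of the tall carton's +x face at its underside, -y side: carton (25, -45, 0) mm.
- top_l (a point): Corner of the tall carton's +x face at its top, +y side: carton (25, 45, 170) mm.
- top_r (a point): Corner of the tall carton's +x face at its top, -y side: carton (25, -45, 170) mm.
- small_carton: Small cardboard carton of the same make, 50 x 70 mm, 85 mm tall, standing on the counter beside the mat. Loose; leave alone. Origin at the centre of its underside.
- tin: Round steel tin with a paper band, 60 mm diameter, 85 mm tall, standing beside the mat. Loose; leave alone. Origin at the centre of its underside.
- cups: Nested stack of paper cups, 48 mm diameter at the foot, 69 mm at the top, 80 mm tall, standing beside the mat. Loose; leave alone. Origin at the centre of its underside.
- honey: Amber glass jar with a brass cap, 64 mm diameter, 90 mm tall, on the right of the counter. Loose; leave alone. Origin at the centre of its underside.
- canister: Steel milk can with a narrow neck, 100 mm diameter, 170 mm tall, on the left of the counter. Loose; leave alone. Origin at the centre of its underside.
- napkins: White square napkin holder, 120 x 120 x 90 mm, on the left of the counter. Loose; leave alone. Origin at the centre of its underside.
- spatula: Spatula lying on the right of the counter. Loose; leave alone. Origin midway along it, at its underside.
Not all that is in view belongs to the job. What is shaped like the carton but turquoise or yellow is not meant.

How it is judged:
On the way, in this order (a step that is already met when the one before it is completed fails the run):
1. the tall carton has toppled and lies flat and at rest on its front inside the outline, not yet at the stop bar (angle between carton's own x axis and vertical above 3.02 rad and height (world z) of carton_mid below 0.036 m and x of foot_l in the frame of mat between -0.131 and 0.132 m and y of foot_l in the frame of mat between -0.085 and 0.085 m and x of foot_r in the frame of mat between -0.131 and 0.132 m and y of foot_r in the frame of mat between -0.085 and 0.085 m and x of top_l in the frame of mat between -0.131 and 0.132 m and y of top_l in the frame of mat between -0.085 and 0.085 m and x of top_r in the frame of mat between -0.131 and 0.132 m and y of top_r in the frame of mat between -0.085 and 0.085 m and linear speed of carton below 0.02 m/s and angular speed of carton below 0.1 rad/s), for 0.2 s.
2. the carton's top end is flush against the stop bar (angle between carton's own x axis and vertical above 3.02 rad and height (world z) of carton_mid below 0.036 m and x of each of top_l, top_r in the frame of mat above 0.122 m), for 0.2 s.
At the end, for the whole second after the job is handed in: The tall carton lies flat on its +x face on the mat, at rest, all of it inside the outline's outer edges (at the stop bar's end: up to the bar), both corners of its top end within 6 mm of the stop bar's face; every other thing is within 20 mm of where it started and upright (all of step 2 and x of foot_l in the frame of mat between -0.131 and 0.132 m and y of foot_l in the frame of mat between -0.085 and 0.085 m and x of foot_r in the frame of mat between -0.131 and 0.132 m and y of foot_r in the frame of mat between -0.085 and 0.085 m and x of top_l in the frame of mat between -0.131 and 0.132 m and y of top_l in the frame of mat between -0.085 and 0.085 m and x of top_r in the frame of mat between -0.131 and 0.132 m and y of top_r in the frame of mat between -0.085 and 0.085 m and linear speed of carton below 0.02 m/s and angular speed of carton below 0.1 rad/s and not (distance of any of small_carton, tin, cups, honey, canister, napkins, spatula from where it was at the start of the episode above 0.02 m or angle between any of small_carton, tin, cups, honey, canister, napkins's own z axis and vertical above 0.35 rad)); the robot touches nothing.
It fails at once if the tall carton is lifted: its centre rises more than about 16 mm above its standing height, or more than about 30 mm above its lying height once it lies flat (height (world z) of carton_mid above 0.105 m or (angle between carton's own z axis and vertical above 1.4 rad and height (world z) of carton_mid above 0.06 m)).
It fails at once if the tall carton is shoved more than 30 mm along the mat while still standing (angle between carton's own z axis and vertical below 0.3 rad and distance of each of foot_l, foot_r from where it was at the start of the episode above 0.03 m).
It fails at once if another thing on the counter is moved more than 20 mm or tipped (distance of any of small_carton, tin, cups, honey, canister, napkins, spatula from where it was at the start of the episode above 0.02 m or angle between any of small_carton, tin, cups, honey, canister, napkins's own z axis and vertical above 0.35 rad).
It also fails if it takes over 48 s, if anything falls off the work surface, if the arm or the gripper's body presses on something with over 40 N, if the wrist force passes 120 N, or if a joint passes its speed limit or range.

## Working session

There is one attempt and no reset: what is moved stays moved. The work goes in short steps, Python scripts to look and compute and a tool call to move; the robot and the scene stay as the last step left them, time stands still between calls to the robot, and variables do not carry over. Pictures are saved under pics/ and viewed, at most 10 in all, crops included, and the job is handed in when it is done.

Besides the shell and the picture viewer there is one more tool, called as name(argument=value, ...), one argument or row to a line, values as JSON. jog_arm: Moves the arm, as the interface text tells. Its arguments: {"type":"object","properties":{"targets":{"type":"array"}},"required":["targets"]}

```bash
mkdir -p pics; python3 - <<'E'
from plant import bot
import cv2,numpy as np
np.set_printoptions(precision=4,suppress=True)
s=bot.observe();print(s['time_s'],s['tool_pos'],s['orientation'],s['opening'])
for n in('scene','top'):
    im=bot.camera(n);cv2.imwrite(f'pics/{n}0.png',im);c=bot.calibration(n);print(n,c['intrinsics'],c['T'],[k for k in c])
E
```

```text
0.0 [ 0.1908 -0.647   0.2048] [[ 0.9592  0.2828 -0.0005]
 [ 0.2828 -0.9592  0.0012]
 [-0.0001 -0.0013 -1.    ]] 0.09428739556216814
scene [[391.0461   0.     254.2026]
 [  0.     391.0461 186.9214]
 [  0.       0.       1.    ]] [[-0.6422 -0.5517  0.5322  1.1067]
 [ 0.7664 -0.4472  0.4612  0.5282]
 [-0.0164  0.704   0.71    0.9272]
 [ 0.      0.      0.      1.    ]] ['intrinsics', 'T']
top [[369.4273   0.     250.8463]
 [  0.     369.4273 189.5626]
 [  0.       0.       1.    ]] [[-0.0136  0.998  -0.0613  0.4693]
 [-0.9997 -0.0148 -0.0192  0.013 ]
 [-0.0201  0.061   0.9979  1.0706]
 [ 0.      0.      0.      1.    ]] ['intrinsics', 'T']
```

View pics/scene0.png

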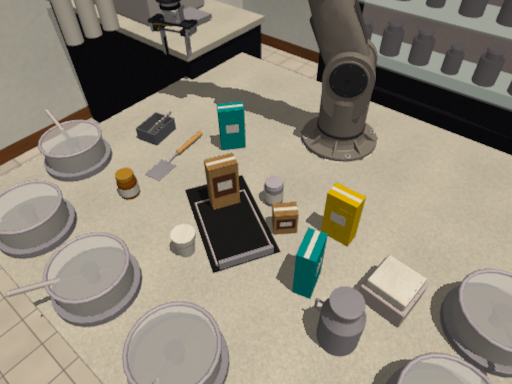

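View pics/top0.png

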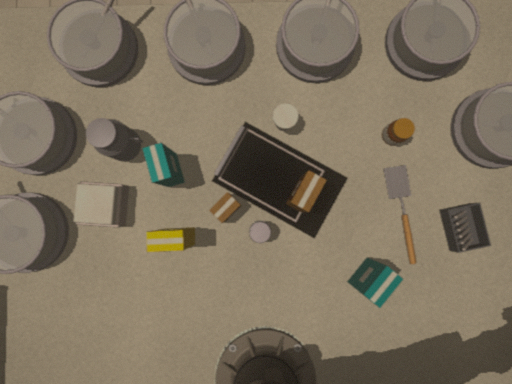

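The brown carton is at scene (222,182), top (307,192). The look-alikes are turquoise at scene (231,127) and (309,262), yellow at (342,214). The small brown carton at (285,217) is too short. Only the tall brown one stands on the mat. Next I'll confirm it in a crop and measure.

```bash
cat > h.py <<'E'
from plant import bot
import cv2,numpy as np
np.set_printoptions(precision=4,suppress=True)
def ray(n,px,z):
    c=bot.calibration(n);K=c['intrinsics'];T=c['T']
    p=np.c_[np.atleast_2d(px).astype(float),np.ones(len(np.atleast_2d(px)))]@np.linalg.inv(K).T
    d=(p*[1,-1,-1])@T[:3,:3].T;o=T[:3,3]
    return (o+d*((z-o[2])/d[:,2])[:,None])[:,:2]
def rect(pts): return cv2.boxPoints(cv2.minAreaRect(pts.astype(np.float32)))
E
python3 - <<'E'
from h import *
im=cv2.imread('pics/top0.png')
cv2.imwrite('pics/crop1.png',cv2.resize(im[100:260,190:370],None,fx=4,fy=3.7,interpolation=cv2.INTER_CUBIC)[:600,:])
hsv=cv2.cvtColor(im,cv2.COLOR_BGR2HSV)
dark=((hsv[...,2]<45)).astype(np.uint8)*255
m=np.zeros_like(dark);m[110:245,205:355]=dark[110:245,205:355]
n,l,st,ce=cv2.connectedComponentsWithStats(m)
k=1+np.argmax(st[1:,4]);P=np.argwhere(l==k)[:,::-1];print(st[k])
h=cv2.convexHull(P.astype(np.int32))
W=ray('top',h[:,0],0.004)
r=cv2.minAreaRect((W*1000).astype(np.float32));print('mat',r,rect(W))
br=cv2.inRange(hsv,(5,70,40),(25,255,255))
n,l,st,ce=cv2.connectedComponentsWithStats(br)
for i in range(1,n):
    if st[i,4]>40: print(st[i],ce[i])
E
```

```text
[ 223  133   97   85 3567]
mat ((578.4714965820312, -23.734344482421875), (239.16868591308594, 152.68948364257812), 60.08935546875) [[ 0.4527 -0.0893]
 [ 0.585  -0.1655]
 [ 0.7043  0.0419]
 [ 0.5719  0.118 ]]
[ 4  0 16  8 47] [12.9362  3.5957]
[380 117  36  30 672] [399.4643 130.7024]
[242 133  19  20 104] [251.9135 141.1827]
[232 148  15  14  41] [238.5366 154.439 ]
[ 283  166   64   72 1590] [311.8013 195.6447]
[208 192  38  32 544] [225.6746 207.4007]
[277 214  18  12  47] [285.7234 219.7234]
[401 214  17  52 451] [408.5676 239.337 ]
[145 226  59  27 689] [176.1669 238.6154]
[242 334  15  13  48] [248.5208 340.7917]
[ 216  339  103   45 1462] [267.6224 366.3174]
[425 347  17  21  62] [431.129  356.8226]
[442 361  19  17  57] [450.6491 369.0351]
```

View pics/crop1.png

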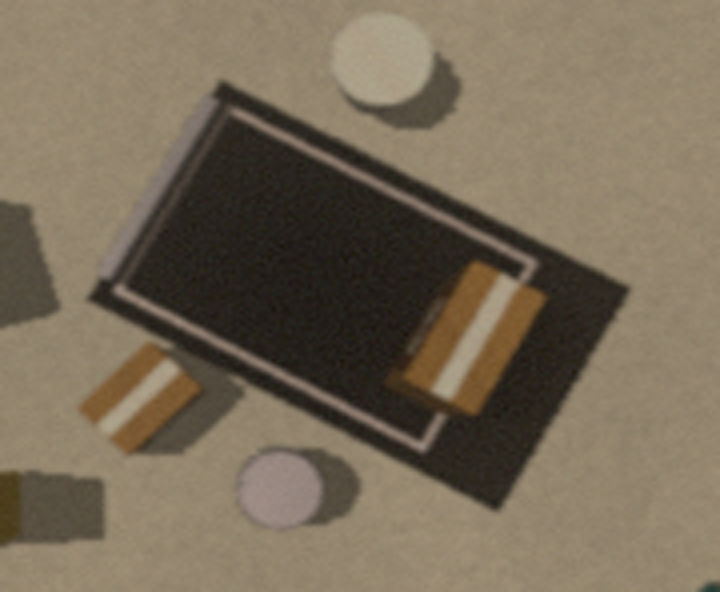

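The crop shows the brown tall carton with white tape on the mat's right end; its top face corners are at crop (478,263), (547,297), (478,415), (403,378). The mat corners are (220,80), (629,290), (498,510), (90,298), with the stop bar on the upper left.

```bash
python3 - <<'E'
from h import *
f=lambda c:np.array(c,float)/[4,3.7]+[190,100]-[.4,.4]
M=ray('top',f([(629,290),(498,510)]),.004)
O=ray('top',f([(115,293),(232,105),(540,262),(428,453)]),.004)
print('mat -x corners',M, np.linalg.norm(M[0]-M[1]));print('outline',O,[np.linalg.norm(O[i]-O[i-1]) for i in range(4)])
# mat frame from outline: x dir
x=(O[0]+O[1]-O[2]-O[3]);x/=np.linalg.norm(x);y=np.array([-x[1],x[0]])
c=O.mean(0)+x*0.0025;print('x dir',x,np.degrees(np.arctan2(x[1],x[0])),'zone',c)
for n,p in(('mat',M),):print(n,(p-c)@np.c_[x,y])
C=ray('top',f([(478,263),(547,297),(478,415),(403,378)]),.174)
print('carton top',C,[np.linalg.norm(C[i]-C[i-1]) for i in range(4)],'in mat',(C-c)@np.c_[x,y],(C.mean(0)-c)@np.c_[x,y])
a=(C[0]-C[1]+C[3]-C[2]);print('carton yaw',np.degrees(np.arctan2(a[1],a[0])),C.mean(0))
E
```

```text
mat -x corners [[ 0.5641 -0.2437]
 [ 0.3949 -0.1455]] 0.19567398256045543
outline [[ 0.5675  0.1275]
 [ 0.7153  0.0406]
 [ 0.5871 -0.1804]
 [ 0.4394 -0.0965]] [np.float64(0.25803282606153594), np.float64(0.17142094898596177), np.float64(0.2555022408534021), np.float64(0.16979076700347331)]
x dir [0.499  0.8666] 60.06765934322677 zone [ 0.5786 -0.025 ]
mat [[-0.1967 -0.0966]
 [-0.1961  0.0991]]
carton top [[ 0.5682 -0.112 ]
 [ 0.5452 -0.1532]
 [ 0.4685 -0.1097]
 [ 0.4933 -0.065 ]] [np.float64(0.08845195611426339), np.float64(0.04721287306876952), np.float64(0.08813226112265805), np.float64(0.05112284143529912)] in mat [[-0.0805 -0.0344]
 [-0.1277 -0.035 ]
 [-0.1283  0.0531]
 [-0.0772  0.0539]] [-0.1034  0.0094]
carton yaw 60.886542123755824 [ 0.5188 -0.11  ]
```

```bash
cat >> h.py <<'E'
from scipy.spatial.transform import Rotation as Ro
X=np.array([.499,.8666,0]);X/=np.linalg.norm(X);Y=np.array([-X[1],X[0],0]);Z0=np.array([.5786,-.025,0])
def go(mx,my,z,yaw=0):
    "tool shift/turn to reach mat (mx,my) at height z, tool x along mat x turned by yaw deg"
    s=bot.observe();R=s['orientation'];p=Z0+X*mx+Y*my+[0,0,z]
    G=Ro.from_euler('z',yaw,degrees=True).as_matrix()@np.c_[X,-Y,[0,0,-1]]
    print('t',s['time_s'],'shift mm',R.T@(p-s['tool_pos'])*1000,'turn',Ro.from_matrix(R.T@G).as_rotvec(),'mat now',(s['tool_pos']-Z0)@np.c_[X,Y],s['tool_pos'][2],'F',s['force'],s['opening'])
E
python3 -c "
from h import *
go(-.18,.009,.2,1)"
```

```text
t 0.1 shift mm [ 411.4231 -369.2463    5.2508] turn [-0.0011 -0.0004 -0.779 ] mat now [-0.7326  0.0256] 0.20485203234720117 F [-0.1382 -0.245  -0.1712] 0.09370533254739068
```

jog_arm(
  targets=[
    [50, 185, -166, 0, 0, 0, -0.6],
    [50, 185, -166, 0, 0, 0, -0.6],
    [50, 185, -166, 0, 0, 0, -0.6],
    [50, 185, -166, 0, 0, 0, -0.6],
    [50, 185, -166, 0, 0, 0, -0.6],
  ],
)

```text
time_s: 0.6
tool_pos: [0.322, -0.4338, 0.2054]
orientation: [[0.627, 0.779, -0.0], [0.779, -0.627, 0.0], [0.0, -0.0, -1.0]]
force: [1.9, -1.1, 0.1]
opening: 0.0576
grip_force: 0.0
```

```bash
python3 -c "
from h import *
go(-.18,.009,.2,1)"
```

```text
t 0.6 shift mm [300.1471 -37.5606   5.3869] turn [-0.0002 -0.     -0.1728] mat now [-0.4823  0.0183] 0.20537496986355344 F [ 1.9101 -1.1463  0.0642] 0.05758538064298257
```

jog_arm(
  targets=[
    [50, 240, -30, 5, 0, 0, -0.17],
    [50, 240, -30, 5, 0, 0, -0.17],
    [50, 240, -30, 5, 0, 0, -0.17],
    [50, 240, -30, 5, 0, 0, -0.17],
    [50, 240, -30, 5, 0, 0, -0.17],
  ],
)

```text
time_s: 1.1
tool_pos: [0.4507, -0.2283, 0.2005]
orientation: [[0.491, 0.871, 0.0], [0.871, -0.491, 0.0], [0.0, 0.0, -1.0]]
force: [0.1, 0.5, 0.4]
opening: 0.0471
grip_force: 0.0
```

jog_arm(
  targets=[
    [50, 5, 0, 0, 0, 0, 0],
    [50, 5, 0, 0, 0, 0, 0],
    [50, 5, 0, 0, 0, 0, 0],
  ],
)

```text
time_s: 1.4
tool_pos: [0.4516, -0.2276, 0.2003]
orientation: [[0.493, 0.87, -0.001], [0.87, -0.493, -0.0], [-0.0, -0.0, -1.0]]
force: [-0.5, -1.1, 0.8]
opening: 0.047
grip_force: 0.0
```

```bash
python3 - <<'E'
from h import *
go(-.16,.009,.145,1)
a=bot.camera('wrist');b=bot.camera('top')[100:260,190:370]
cv2.imwrite('pics/c2.png',np.hstack([cv2.resize(a,(400,300)),cv2.resize(b,(400,300))]))
E
```

```text
t 1.4 shift mm [78.9429  0.5864 55.2662] turn [-0.0005  0.0004 -0.0101] mat now [-0.2389  0.009 ] 0.20029695571310083 F [-0.5236 -1.1019  0.7732] 0.04704546153383643
```

View pics/c2.png

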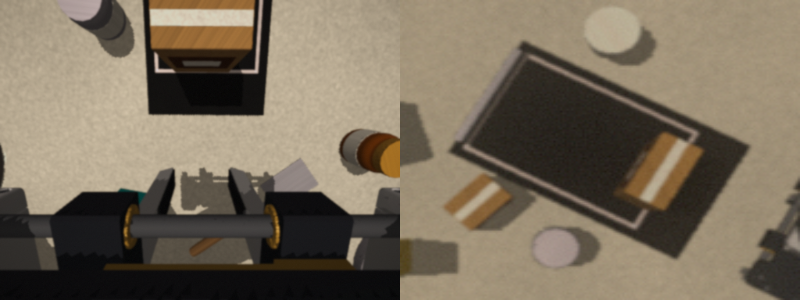

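The wrist view shows the carton's back centred ahead of the fingers (top tape at (200,18), back face at (200,60)). The top view shows it unmoved.

jog_arm(
  targets=[
    [50, 40, 0, 50, 0, 0, 0],
    [50, 75, 0, 55, 0, 0, 0],
    [50, 79, 0, 55, 0, 0, 0],
    [50, 79, 0, 55, 0, 0, 0],
  ],
)

```text
time_s: 1.9
tool_pos: [0.491, -0.1577, 0.1452]
orientation: [[0.491, 0.871, -0.001], [0.871, -0.491, 0.0], [-0.0, -0.001, -1.0]]
force: [0.3, -0.6, 0.7]
opening: 0.047
grip_force: 0.0
```

jog_arm(
  targets=[
    [50, 8, 0, 0, 0, 0, 0],
    [50, 16, 0, 0, 0, 0, 0],
    [50, 22, 0, 0, 0, 0, 0],
    [50, 28, 0, 0, 0, 0, 0],
    [50, 34, 0, 0, 0, 0, 0],
  ],
)

```text
time_s: 2.4
tool_pos: [0.5081, -0.1279, 0.1457]
orientation: [[0.492, 0.871, 0.0], [0.871, -0.492, -0.0], [0.0, 0.0, -1.0]]
force: [0.7, 0.2, 0.8]
opening: 0.0471
grip_force: 0.2
```

```bash
python3 - <<'E'
from h import *
go(-.10,.009,.145,1)
a=bot.camera('scene')[130:280,160:340];b=bot.camera('top')[100:260,190:370]
cv2.imwrite('pics/c3.png',np.hstack([cv2.resize(a,(400,333)),cv2.resize(b,(400,333))]))
E
```

```text
t 2.4 shift mm [24.3754  0.91    0.6719] turn [ 0.0003 -0.     -0.0093] mat now [-0.1244  0.0097] 0.1456714587657991 F [0.7421 0.2314 0.8244] 0.04709109286554389
```

View pics/c3.png

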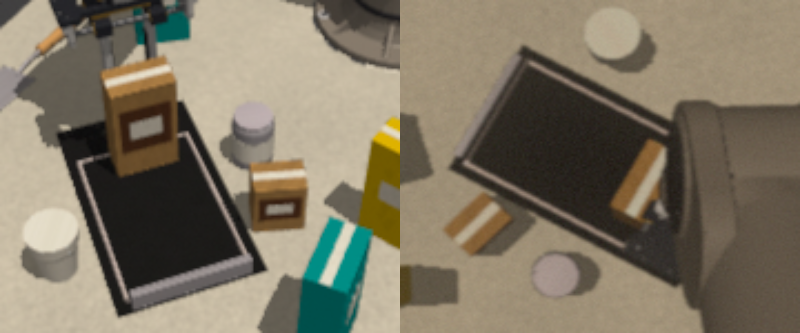

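The carton is at the fingers, barely leaned, with its foot in place and the path ahead clear. I'll continue the high push.

jog_arm(
  targets=[
    [50, 8, 0, 0, 0, 0, 0],
    [50, 16, 0, 0, 0, 0, 0],
    [50, 24, 0, 0, 0, 0, 0],
    [50, 32, 0, 0, 0, 0, 0],
    [50, 40, 0, 0, 0, 0, 0],
  ],
)

```text
time_s: 3.0
tool_pos: [0.5279, -0.0925, 0.1455]
orientation: [[0.491, 0.871, 0.0], [0.871, -0.491, 0.0], [0.0, -0.0, -1.0]]
force: [0.9, 0.3, -0.0]
opening: 0.0471
grip_force: 0.0
```

```bash
python3 - <<'E'
from h import *
go(-.10,.009,.145,1)
a=bot.camera('scene')[130:280,160:340]
cv2.imwrite('pics/c4.png',cv2.resize(a,(540,450)))
E
```

```text
t 3.0 shift mm [-16.2019   1.0954   0.4794] turn [-0.     -0.0002 -0.0088] mat now [-0.0838  0.0102] 0.14548185902437824 F [ 0.8544  0.3179 -0.0057] 0.047117658627904825
```

View pics/c4.png

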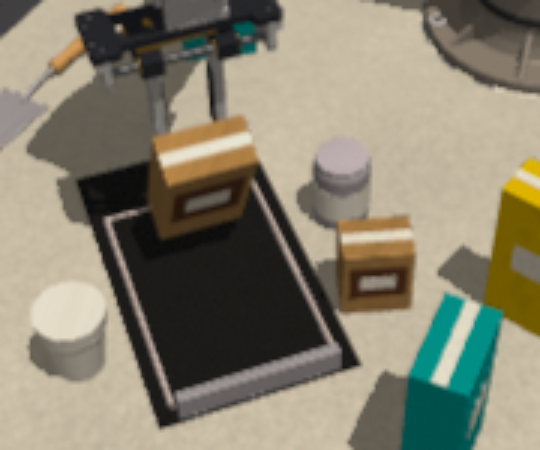

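It leans strongly about the front foot edge (540×450 crop, base near (165,237)) and is close to or past its balance point. I'll give it a little more push, then wait.

jog_arm(
  targets=[
    [50, 8, 0, 0, 0, 0, 0],
    [50, 14, 0, 0, 0, 0, 0],
    [50, 14, 0, 0, 0, 0, 0],
    [50, 14, 0, 0, 0, 0, 0],
    [50, 14, 0, 0, 0, 0, 0],
  ],
)

```text
time_s: 3.55
tool_pos: [0.5342, -0.0814, 0.1455]
orientation: [[0.492, 0.871, -0.0], [0.871, -0.492, -0.0], [-0.0, -0.0, -1.0]]
force: [0.1, -0.0, 0.5]
opening: 0.0468
grip_force: 0.0
```

```bash
python3 - <<'E'
from h import *
go(-.15,.009,.145,1)
a=bot.camera('scene')[130:280,160:340]
cv2.imwrite('pics/c5.png',cv2.resize(a,(540,450)))
E
```

```text
t 3.55 shift mm [-78.9878   0.6507   0.4765] turn [-0.0001  0.0001 -0.0094] mat now [-0.071   0.0103] 0.14546751734868238 F [ 0.0766 -0.0456  0.4547] 0.046815137917734964
```

View pics/c5.png

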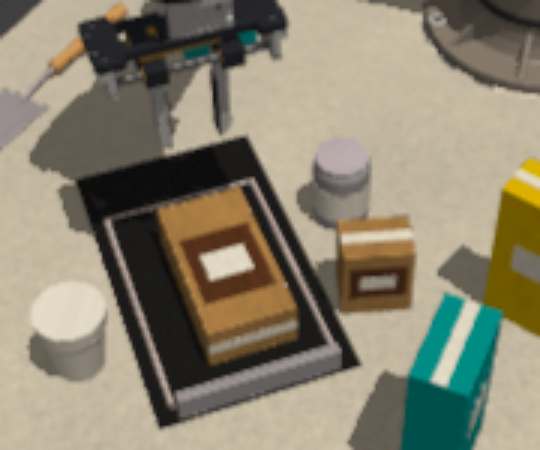

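The carton lies flat inside the outline, with a gap of roughly 30 mm to the bar. I'll back off and go down behind the foot, measuring from the top face.

jog_arm(
  targets=[
    [50, -45, 0, 0, 0, 0, 0],
    [50, -79, 0, 0, 0, 0, 0],
    [50, -79, 0, 0, 0, 0, 0],
  ],
)

```text
time_s: 3.9
tool_pos: [0.4931, -0.1543, 0.1454]
orientation: [[0.497, 0.868, -0.001], [0.868, -0.497, -0.001], [-0.002, -0.0, -1.0]]
force: [0.7, 1.0, -1.0]
opening: 0.0471
grip_force: 0.0
```

```bash
cat >> h.py <<'E'
def carton():
    im=bot.camera('scene');hsv=cv2.cvtColor(im,cv2.COLOR_BGR2HSV)
    br=cv2.inRange(hsv,(5,80,40),(22,255,255));br[:,:185]=0;br[:185]=0;br[:,262:]=0;br[262:]=0
    n,l,st,ce=cv2.connectedComponentsWithStats(br);k=1+np.argmax(st[1:,4])
    P=np.argwhere(l==k)[:,::-1];v=hsv[...,2][l==k]
    print(st[k])
    h=cv2.convexHull(P.astype(np.int32))
    q=cv2.approxPolyDP(h,3,True)[:,0];W=ray('scene',q,.054)
    print(np.c_[q,(W-Z0[:2])@np.c_[X,Y][:2]]);return im
E
python3 - <<'E'
from h import *
im=carton();cv2.imwrite('pics/c6.png',cv2.resize(im[180:270,180:270],(540,540),interpolation=cv2.INTER_CUBIC))
go(-.15,.009,.022,0)
E
```

```text
[ 212  192   48   60 1599]
[[259.     242.       0.1305   0.0414]
 [229.     251.       0.1298  -0.0452]
 [212.     200.      -0.0687  -0.0369]
 [239.     192.      -0.0713   0.0509]
 [257.     227.       0.0789   0.0547]]
t 3.95 shift mm [  2.3355   0.4898 123.5573] turn [0.0001 0.0007 0.0044] mat now [-0.1522  0.0095] 0.14555894873190287 F [ 0.5206  0.0522 -0.4647] 0.046999308485871374
```

View pics/c6.png

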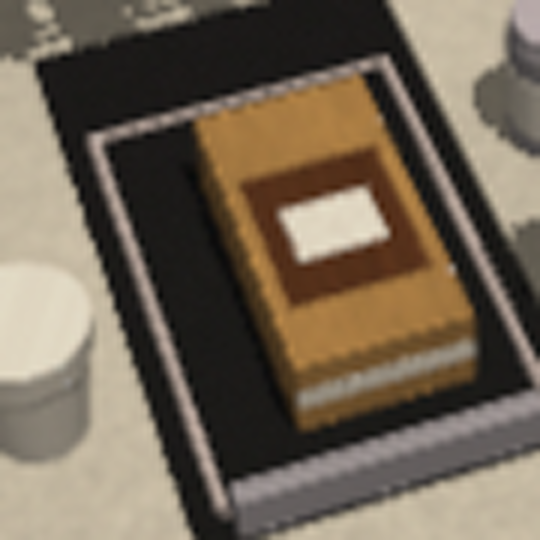

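The carton is flat, with foot corners at mat x≈-0.07, y≈-0.037 and 0.051, and yaw about 1.5°. Two square fingers will straighten it.

jog_arm(
  targets=[
    [50, 0, 2, 45, 0, 0, 0],
    [50, 0, 2, 90, 0, 0, 0],
    [50, 0, 2, 121, 0, 0, 0],
    [50, 0, 2, 121, 0, 0, 0],
  ],
)

```text
time_s: 4.35
tool_pos: [0.4952, -0.1495, 0.0212]
orientation: [[0.491, 0.871, -0.005], [0.871, -0.491, 0.002], [-0.001, -0.006, -1.0]]
force: [0.9, -0.9, 0.5]
opening: 0.0471
grip_force: 0.0
```

jog_arm(
  targets=[
    [50, 25, 0, 0, 0, 0, 0],
    [50, 45, 0, 0, 0, 0, 0],
    [50, 57, 0, 0, 0, 0, 0],
    [50, 65, 0, 0, 0, 0, 0],
    [50, 70, 0, 0, 0, 0, 0],
  ],
)

```text
time_s: 4.85
tool_pos: [0.5321, -0.09, 0.0253]
orientation: [[0.492, 0.871, 0.001], [0.871, -0.492, -0.001], [-0.0, 0.001, -1.0]]
force: [-1.7, -3.1, 2.7]
opening: 0.047
grip_force: 1.4
```

```bash
python3 - <<'E'
from h import *
carton()
go(-.05,.007,.024,0)
E
```

```text
[ 212  193   49   61 1627]
[[260.     243.       0.1347   0.0428]
 [231.     253.       0.138   -0.0421]
 [212.     201.      -0.0647  -0.0381]
 [240.     193.      -0.0661   0.0524]
 [260.     233.       0.1022   0.0551]]
t 4.9 shift mm [28.9261  1.2124  1.1275] turn [ 0.0007 -0.0002  0.0088] mat now [-0.0789  0.008 ] 0.025120984751627856 F [-0.1302  1.4415  0.9024] 0.04679274413715186
```

jog_arm(
  targets=[
    [50, 4, 0, 1, 0, 0, 0.009],
    [50, 8, 0, 1, 0, 0, 0.009],
    [50, 12, 0, 1, 0, 0, 0.009],
    [50, 15, 0, 1, 0, 0, 0.009],
    [50, 18, 0, 1, 0, 0, 0.009],
  ],
)

```text
time_s: 5.4
tool_pos: [0.5407, -0.0741, 0.0235]
orientation: [[0.5, 0.866, -0.0], [0.866, -0.5, 0.0], [0.0, -0.0, -1.0]]
force: [-1.2, -1.6, 1.2]
opening: 0.0468
grip_force: 1.0
```

jog_arm(
  targets=[
    [50, 2, 0, 0, 0, 0, 0],
    [50, 3, 0, 0, 0, 0, 0],
    [50, 4, 0, 0, 0, 0, 0],
  ],
)

```text
time_s: 5.7
tool_pos: [0.5426, -0.0708, 0.0235]
orientation: [[0.5, 0.866, -0.0], [0.866, -0.5, 0.0], [-0.0, -0.0, -1.0]]
force: [-1.3, -0.6, -0.3]
opening: 0.0471
grip_force: 0.8
```

```bash
python3 - <<'E'
from h import *
carton()
go(-.05,.007,.024,0)
E
```

```text
[ 215  198   47   58 1538]
[[261.     243.       0.1356   0.0454]
 [231.     255.       0.1442  -0.044 ]
 [215.     205.      -0.0456  -0.0341]
 [243.     198.      -0.0427   0.0542]]
t 5.75 shift mm [ 7.4657  1.4047 -0.5365] turn [-0.0001 -0.0001 -0.0005] mat now [-0.0575  0.0084] 0.023462644528029108 F [-0.0198 -0.4225 -1.4759] 0.046553780784133976
```

jog_arm(
  targets=[
    [50, 1, 0, 0, 0, 0, 0],
    [50, 2, 0, 0, 0, 0, 0],
    [50, 3, 0, 0, 0, 0, 0],
    [50, 3, 0, 0, 0, 0, 0],
  ],
)

```text
time_s: 6.15
tool_pos: [0.5442, -0.0679, 0.0235]
orientation: [[0.499, 0.866, 0.0], [0.866, -0.499, 0.0], [0.0, 0.0, -1.0]]
force: [0.5, 0.5, 0.0]
opening: 0.0469
grip_force: 0.0
```

jog_arm(
  targets=[
    [50, 1, 0, 0, 0, 0, 0],
    [50, 2, 0, 0, 0, 0, 0],
    [50, 2, 0, 0, 0, 0, 0],
  ],
)

```text
time_s: 6.45
tool_pos: [0.5452, -0.0663, 0.0235]
orientation: [[0.499, 0.866, 0.0], [0.866, -0.499, 0.0], [0.0, 0.0, -1.0]]
force: [-0.7, 0.4, 0.4]
opening: 0.047
grip_force: 0.2
```

jog_arm(
  targets=[
    [50, 1, 0, 0, 0, 0, 0],
    [50, 2, 0, 0, 0, 0, 0],
    [50, 2, 0, 0, 0, 0, 0],
  ],
)

```text
time_s: 6.75
tool_pos: [0.5462, -0.0645, 0.0235]
orientation: [[0.499, 0.866, 0.0], [0.866, -0.499, 0.0], [0.0, 0.0, -1.0]]
force: [-0.1, -0.4, -0.0]
opening: 0.0469
grip_force: 0.3
```

```bash
python3 - <<'E'
from h import *
im=carton();cv2.imwrite('pics/c7.png',cv2.resize(im[180:270,180:270],(540,540),interpolation=cv2.INTER_CUBIC))
go(-.05,.007,.024,0)
E
```

```text
[ 215  200   47   56 1540]
[[261.     245.       0.1419   0.043 ]
 [231.     255.       0.1442  -0.044 ]
 [215.     208.      -0.034   -0.0374]
 [244.     200.      -0.0337   0.0543]
 [261.     235.       0.1098   0.0552]]
t 6.8 shift mm [ 0.4326  1.3522 -0.4742] turn [ 0.0001 -0.0003 -0.0005] mat now [-0.0504  0.0084] 0.023525610149237947 F [-0.3858 -0.6322  0.3355] 0.04734862958617505
```

View pics/c7.png

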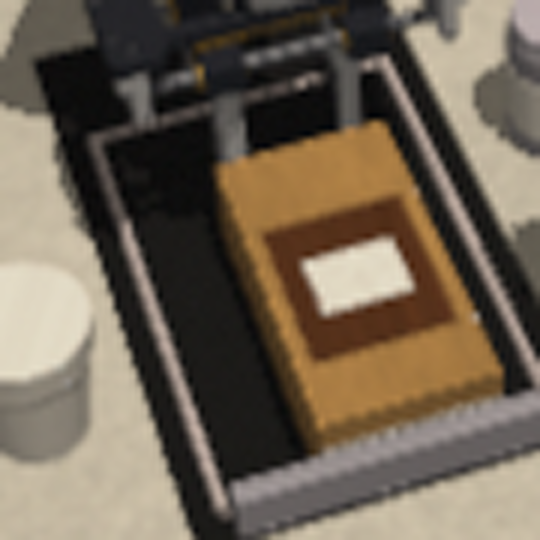

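The top end is almost at the bar (gap near crop (330,445)), square, with no contact force yet. Continuing in small steps.

jog_arm(
  targets=[
    [50, 1, 0, 0, 0, 0, 0],
    [50, 2, 0, 0, 0, 0, 0],
    [50, 3, 0, 0, 0, 0, 0],
    [50, 3, 0, 0, 0, 0, 0],
  ],
)

```text
time_s: 7.2
tool_pos: [0.5466, -0.0637, 0.0235]
orientation: [[0.5, 0.866, -0.002], [0.866, -0.5, -0.002], [-0.002, -0.001, -1.0]]
force: [-5.7, -9.3, 7.6]
opening: 0.0468
grip_force: 5.6
```

jog_arm(
  targets=[
    [50, 1, 0, 0, 0, 0, 0],
    [50, 2, 0, 0, 0, 0, 0],
    [50, 2, 0, 0, 0, 0, 0],
  ],
)

```text
time_s: 7.5
tool_pos: [0.5466, -0.0637, 0.0235]
orientation: [[0.501, 0.865, -0.004], [0.865, -0.501, -0.004], [-0.005, -0.001, -1.0]]
force: [-11.4, -17.1, 15.0]
opening: 0.0468
grip_force: 10.5
```

Firm contact: TCP stopped while the force rose to about 20 N. Now I'll back off straight and check.

jog_arm(
  targets=[
    [50, -5, 0, 0, 0, 0, 0],
    [50, -15, 0, 0, 0, 0, 0],
    [50, -40, 0, 0, 0, 0, 0],
    [50, -80, 0, 0, 0, 0, 0],
    [50, -80, 0, 0, 0, 0, 0],
  ],
)

```text
time_s: 8.0
tool_pos: [0.5058, -0.1343, 0.0232]
orientation: [[0.504, 0.864, -0.002], [0.864, -0.504, -0.001], [-0.002, -0.001, -1.0]]
force: [-0.8, -0.4, -0.8]
opening: 0.0473
grip_force: 0.0
```

jog_arm(
  targets=[
    [50, -10, 0, -40, 0, 0, 0],
    [50, -20, 0, -80, 0, 0, 0],
    [50, -20, 0, -120, 0, 0, 0],
    [50, -20, 0, -120, 0, 0, 0],
    [50, -20, 0, -120, 0, 0, 0],
  ],
)

```text
time_s: 8.5
tool_pos: [0.499, -0.1473, 0.1443]
orientation: [[0.5, 0.866, 0.002], [0.866, -0.5, -0.001], [0.001, 0.002, -1.0]]
force: [-0.9, -0.1, 0.4]
opening: 0.0469
grip_force: 0.0
```

```bash
python3 - <<'E'
from h import *
im=carton();a=cv2.resize(im[180:270,180:270],(400,400),interpolation=cv2.INTER_CUBIC);b=cv2.resize(bot.camera('top')[100:260,190:370],(400,400))
cv2.imwrite('pics/c8.png',np.hstack([a,b]))
go(-.05,.007,.024,0)
E
```

```text
[ 215  200   47   56 1550]
[[261.     246.       0.1451   0.0418]
 [231.     255.       0.1442  -0.044 ]
 [215.     207.      -0.0378  -0.0363]
 [244.     200.      -0.0337   0.0543]
 [261.     235.       0.1098   0.0552]]
t 8.6 shift mm [ 95.8337   2.0824 118.6204] turn [-0.0011  0.0002 -0.0005] mat now [-0.1458  0.009 ] 0.14263918707437065 F [-1.2972  0.3753 -0.2907] 0.04714852712114321
```

View pics/c8.png

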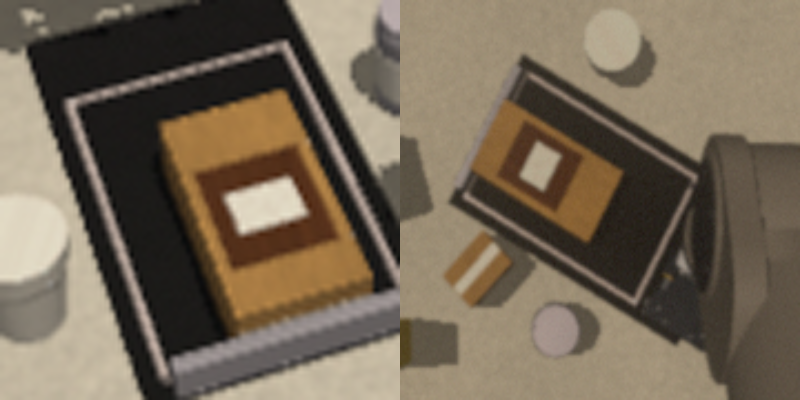

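The carton lies flat, its top end square against the bar (top view, edge from (470,170) to (505,105)). The neighbours are untouched and the robot is clear.

```bash
python3 -c "
from plant import bot
print(bot.hand_in())"
```

```text
the job is handed in; nothing more can be done
None
```

The carton was toppled inside the outline, then pushed flat and square against the stop bar; the neighbouring things looked unmoved, and the job is handed in with no verdict shown.

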